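# Nip the scraper's edge strip in the locking pliers

## Task

The metal edge strip of the yellow scraper has worked loose: slide the scraper along its groove until its edge is fully home against the depth stop in the throat of the bench-mounted locking pliers (the stop is set to a different depth each time), then squeeze the moving handle over centre so that the pliers lock on the strip, and let go, leaving them clamped by themselves for at least a second. Then pull the release lever so that the pliers spring open, leaving the scraper fully home in the groove and the other things on the board where they are. Be gentle: seat the scraper with no more than about 15 N against the stop, and never press on the moving handle with more than about 35 N.

Things in the scene. Friction and masses are not known exactly. Their poses are not given: they have to be found in the camera images.
- pliers: Steel locking pliers lying level on a fixed wooden board 500 x 110 x 16 mm. Origin on the board's underside. x runs from the handles to the jaws and on along the groove, y from the fixed to the moving handle, z up. Fixed handle: bar x -135 to -10, y -18 to -6, z 43 to 57. Fixed jaw face at y=-4.5, jaws x 15 to 79. Only the lever tab (77) rises above z=63.
- throat (a point): Point on the pliers at (22, 0, 37) mm, between the jaws. The depth stop, a steel block 10 wide, 34 high (z 18 to 52) on an adjusting screw, has its flat front face anywhere from 0 to 24 mm ahead of this point (towards +x), set differently every time and not measured: find it by feel. It is stiff and does not give under 15 N. The scraper is home when its edge touches it.
- handle (a joint): Moving handle, steel bar 150 long, 12 wide, z 43 to 57 mm, turning about a vertical axis at pliers (0, 16). 0 rad open (66 mm over both handles at handle_grip), 0.25 shut and locked against its stop (parallel, 40 over both, outer face y=22). At handle_grip a spring resists with up to 17 N, most at first, fading to none at dead centre (0.22); past it the handle snaps to 0.25 and stays.
- handle_grip (a point): Middle of the moving handle's grip, on its centreline, 100 mm from the pivot and 50 mm above the table.
- jaw: Moving jaw of the pliers, driven by the handle; origin on its pivot. Open it leaves 12 mm or more between the jaws.
- lever (a joint): Release lever at the tail of the fixed handle, vertical axis at pliers (-125, -2.5). 0 rad at rest (sprung back), up to 0.45 as its tab is pulled towards pliers -y. With the pliers locked, 0.15 to 0.25 rad of lever pushes the handle back over centre and it springs open; the pull at the tab is under 10 N.
- lever_tab (a point): Top of the release lever's tab: an upright steel plate 20 (x) x 9 (y) x 34 mm, from z=43 to z=77 mm above the table, 64 mm behind the lever's pivot, alone behind the ends of the handles.
- scraper: Yellow plastic scraper, about 90 g, standing on its long edge in the groove. Handle 115 x 16 x 38 mm (x, y, z); origin at the centre of the handle's underside (16 mm above the table). The 3 mm blade points to -x and ends in a steel edge strip 34 x 6 x 42. Axes parallel to the pliers'.
- edge (a point): Middle of the scraper's leading edge, 124.5 mm from its origin towards -x and 21 mm above its underside.
- brush: Shoe brush, wooden back over steel bristles, 140 x 45 x 39 mm, bystander. Origin under its centre.
- jar: Glass jar with a clamp lid, 84 mm wide, 125 mm high, bystander. Origin under its centre.
- basket: Red plastic basket 160 x 220 x 85 mm, bystander. Origin under its centre.
- tin: Round polish tin, 70 mm wide, 28 mm high, bystander. Origin under its centre.
- driver: Screwdriver, lying, bystander.
- offcut: Pine offcut 90 x 45 x 22 mm, bystander. Origin under its centre.
- groove (a point): Middle of the groove in the mount board that guides the scraper, on its floor: at pliers (155, 0, 16) mm. The groove runs along pliers x from 85 to 225, is 18 wide between walls 6 thick, whose tops are 30 above the table.
Not all that is in view belongs to the job. Of the things shaped like the scraper, the yellow one is meant.

How it is judged:
On the way, in this order (a step that is already met when the one before it is completed fails the run):
1. the scraper is home: its edge within 1.5 mm of the depth stop, the pliers still open (value of joint handle below 0.1 rad and distance between edge and stop_c1 below 0.0495 m and y of edge in the frame of pliers between -0.006 and 0.006 m), for 0.2 s.
2. the pliers are locked on the home scraper by themselves, handle past 0.235 rad and untouched, the jaw pressing with 4 N or more, for 0.8 s (value of joint handle above 0.235 rad and contact force between jaw and scraper above 4 N and contact force between each of the arm, the fingers and handle below 0.3 N and distance between edge and stop_c1 below 0.05 m and y of edge in the frame of pliers between -0.006 and 0.006 m), for 0.8 s.
3. the release lever is pulled (over 0.06 rad) with the handle still shut and untouched (value of joint lever above 0.06 rad and value of joint handle above 0.18 rad and contact force between the fingers and handle below 0.3 N).
At the end, for the whole second after the job is handed in: the pliers are open (handle below 0.03 rad), the lever is back at rest (below 0.05 rad), and the scraper rests upright in the groove with its edge within 2 mm of the depth stop (value of joint handle below 0.03 rad and value of joint lever below 0.05 rad and angle between scraper's own z axis and vertical below 0.1 rad and linear speed of scraper below 0.01 m/s and distance between edge and stop_c1 below 0.05 m and y of edge in the frame of pliers between -0.006 and 0.006 m); the robot touches nothing.
It fails at once if the scraper is pressed on the stop with more than 15 N (contact force between stop_c0 and scraper above 15 N).
It fails at once if the robot presses on the moving handle with more than 35 N (contact force between the arm and handle above 35 N).
It fails at once if the fingers press on the moving handle with more than 35 N (contact force between the fingers and handle above 35 N).
It fails at once if a bystander is moved by more than 20 mm (distance of any of brush, jar, basket, tin, driver, offcut from where it was at the start of the episode above 0.02 m).
It also fails if it takes over 69 s, if anything falls off the work surface, if the arm or the gripper's body presses on something with over 40 N, if the wrist force passes 120 N, or if a joint passes its speed limit or range.

## Robot

A 7-joint arm with a two-finger parallel gripper is mounted at the origin on the work surface. World frame = base frame: x ahead of the robot, y to its left, z up, the work surface at z = 0. Lengths are in m, angles in rad, forces in N, time in s.
With the tool pointing down it reaches from about 0.425 to 1.025 m from the base axis. Payload 3.6 kg.
Tool frame: the origin (TCP) lies midway between the tips of the shut fingers; the grasp point (between the pads) lies 19 mm behind it; z points along the fingers, y is the line along which they close (so a half turn about z gives the same grasp; the last joint's range is limited). The gripper opens to 85 mm and grips with 20 to 120 N. Pads are 22 mm wide; open, the fingers measure 114 mm over their backs; the gripper's body (76 mm by 85 mm) begins 54 mm behind the grasp point. The pads swing forward as they close: fully open they stand 13 mm farther back than shut.
Start: joints at [1.183, 0.591, 0.048, 1.609, -0.033, 0.943, -0.034], TCP at [0.211, -0.694, 0.21] pointing down, gripper open.
Joint ranges: [-2.69, 2.69], [-0.47, 2.24], [-1.27, 1.36], [0.19, 2.51], [-1.53, 4.68], [0.08, 2.07], [-3.09, 3.09]. Speed limits (rad/s): [2.57, 2.57, 3.14, 3.14, 3.14, 3.14, 3.14].

## Interface

Orientations are given as a unit quaternion [w, x, y, z].
In Python, from rig import bot gives the robot as it stands.
- The arm moves only by the tool move_arm, never from a script. Its argument "plan" is a list of rows, each an object of numbers: "tx", "ty", "tz": the shift along the tool's x, y, z scaled (see below); "yaw": the turn about the tool's z scaled (see below); "hand": the opening, from 0 (shut) to 1 (fully open). A call has 1 to 8 rows; each row is the pose to reach, as a shift and turn from the pose commanded when the call began, along the tool's axes at that moment, turning the shorter way round; what a row does not reach only later rows make up. The controller multiplies each number of a shift by 0.15 m and each number of a turn by pi rad. A row lasts 1/8 s, in which the tool goes at most 62.5 mm and 10.7 degrees, less where a joint would pass 70% of its speed; a pose out of reach is approached as far as the arm can. A call with a number of a shift or a turn outside -1 to 1 is refused whole. A call with a gripper value outside its range is refused whole. The fingers move at their own pace and stop on an object; the grip force is fixed at half the most. Time passes only in rows, so rows that repeat a pose let the fingers close. It gives the time, the measured TCP pose, the force, the opening and the grip force at its end, in the units of the state.
- bot.observe(): the state, without advancing time (a new reading comes with each control period).
- bot.capture(name): name is "side" or "top" or "wrist"; returns (picture, depth): 420x560x3 uint8, red, green, blue; 420x560 float32, m along the optical axis (not along the pixel's ray), 0 where there is no reading.
- bot.calibration(name): a dict with "intrinsics" (3x3 intrinsics, pixels), "world_from_camera" (4x4, takes a point from camera to world coordinates); the wrist camera has in their place "hand_eye" (4x4, takes a point from camera to tool coordinates, whose origin is the TCP and whose axes are the flange's). Camera axes: x right, y up, looking along -z (the intrinsics and any distortion apply to the point x, -y, -z); pixel columns grow to the right and rows downward; lengths in m; the calibration is good to about 2 mm. A picture is of the moment at which its call begins: read the wrist's pose just before it. calibration takes no time and is no camera call.
- bot.close_job(): hands the job in; it is judged then, once.
The state is a dict: "clock": time; "q": joint angles; "dq": joint speeds; "tau": joint torques, N m; "tool_pos": TCP position; "orientation": TCP orientation; "force": force on the tool from outside, world axes, zero at the start; "wrist_torque": the same for the moment, N m; "grip_width": finger opening in m; "finger_force": force on a finger pad.
Only numpy, scipy, OpenCV 4.12 (cv2) and the standard library are available. Lean on these libraries where they do the work, as an engineer would, in place of code of your own. Each camera call takes 0.05 s, during which the arm holds its last target. There are 200 camera calls.

## Working session

There is one attempt and no reset: what is moved stays moved. The work goes in short steps, Python scripts to look and compute and a tool call to move; the robot and the scene stay as the last step left them, time stands still between calls to the robot, and variables do not carry over. Pictures are saved under pics/ and viewed, at most 10 in all, crops included, and the job is handed in when it is done.

Besides the shell and the picture viewer there is one more tool, called after "Emit:" by a JSON object that holds its "fn" and its "kwargs", one argument or row to a line. move_arm: Moves the arm, as the interface text tells. Its arguments: {"type":"object","properties":{"plan":{"type":"array","items":{"type":"object","properties":{"tx":{"type":"number"},"ty":{"type":"number"},"tz":{"type":"number"},"yaw":{"type":"number"},"hand":{"type":"number"}}}}},"required":["plan"]}

```bash
mkdir -p pics; cat > h.py <<'E'
import numpy as np, cv2
from rig import bot
def cap(n):
    s=bot.observe(); p,d=bot.capture(n); c=bot.calibration(n)
    np.savez(f'{n}.npz',p=p,d=d,pos=s['tool_pos'],o=s['orientation'])
    return p,d,c
def world(n,d,c):
    K=np.array(c['intrinsics']);T=np.array(c['world_from_camera'])
    v,u=np.mgrid[:420,:560]
    P=np.stack([(u-K[0,2])/K[0,0]*d,-(v-K[1,2])/K[1,1]*d,-d,np.ones_like(d)],-1)@T.T
    return P[...,:3]
E
python3 - <<'E'
from h import *
print(bot.observe())
for n in('top','side'):
    p,d,c=cap(n); print(c); cv2.imwrite(f'pics/{n}0.png',p[...,::-1])
E
```

```text
{'clock': 0.0, 'q': array([ 1.18248975,  0.59210084,  0.0482967 ,  1.60984591, -0.03330706,
        0.94269115, -0.03368629]), 'dq': array([ 0.00203083,  0.00028549,  0.00160024,  0.00127602,  0.00107896,
       -0.00032917,  0.00113701]), 'tau': array([ 5.02693783e-04, -5.48686409e+01,  1.54638559e+00, -1.98123872e+01,
        9.29836038e-03,  8.62212066e-03,  1.13057919e-05]), 'tool_pos': array([ 0.21040245, -0.69287438,  0.20844527]), 'orientation': array([-1.09781879e-03,  9.89148408e-01,  1.46915524e-01, -2.22878774e-04]), 'force': array([-0.3387779 ,  0.78466111, -0.38099711]), 'wrist_torque': array([ 0.03166621, -0.04240995,  0.02139482]), 'finger_force': 0.0, 'grip_width': 0.08561594924447911}
{'intrinsics': array([[504.54851369,   0.        , 275.8696512 ],
       [  0.        , 504.54851369, 219.47048537],
       [  0.        ,   0.        ,   1.        ]]), 'world_from_camera': array([[-0.00645559,  0.9852752 , -0.17085407,  0.26958863],
       [-0.99977906, -0.00977728, -0.01860737, -0.00804522],
       [-0.02000387,  0.1706962 ,  0.98512063,  1.54592008],
       [ 0.        ,  0.        ,  0.        ,  1.        ]])}
{'intrinsics': array([[497.35895842,   0.        , 282.99445592],
       [  0.        , 497.35895842, 218.13913724],
       [  0.        ,   0.        ,   1.        ]]), 'world_from_camera': array([[-0.87244072,  0.29000353, -0.39337659, -0.1135666 ],
       [-0.48839723, -0.5466056 ,  0.68021354,  1.05960209],
       [-0.01775752,  0.78557003,  0.61851791,  1.04634997],
       [ 0.        ,  0.        ,  0.        ,  1.        ]])}
```

View pics/top0.png

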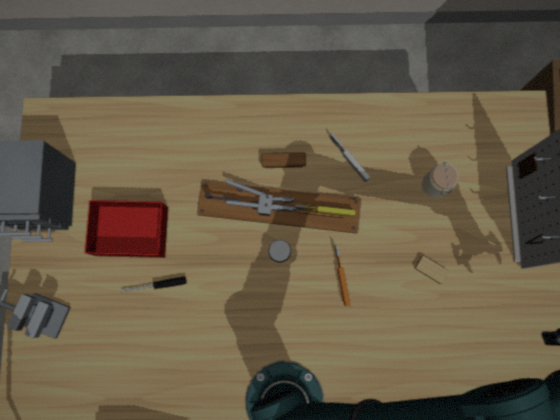

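View pics/side0.png

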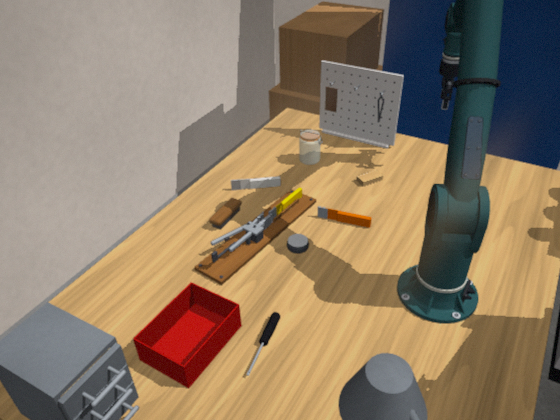

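Top view: the board spans about (200,180)–(360,232), with the moving handle on its far (upper) side at (228,182)–(262,195). The lever tab is near (206,190), the yellow scraper at (335,210), the offcut at (283,159) and the tin at (280,251). Next I'll fit the board.

```bash
python3 - <<'E'
from h import *
z=np.load('top.npz');p=z['p'];d=z['d'];c=bot.calibration('top');W=world('top',d,c)
hsv=cv2.cvtColor(p,cv2.COLOR_RGB2HSV)
roi=np.zeros((420,560),bool);roi[172:240,190:368]=1
b=roi&(W[...,2]>.011)&(W[...,2]<.021)&(d>0)
print(b.sum(),np.median(W[roi&(W[...,2]<.01)][:,2]))
r=cv2.minAreaRect(W[b][:,:2].astype(np.float32)*1000);print(r,cv2.boxPoints(r))
y=roi&(hsv[...,0]>20)&(hsv[...,0]<35)&(hsv[...,1]>150)&(hsv[...,2]>120)&(W[...,2]>.03)
print(y.sum(),np.median(W[y],0));print(cv2.minAreaRect(W[y][:,:2].astype(np.float32)*1000))
h=roi&(W[...,2]>.04)
print(np.c_[W[h&(W[...,2]>.066)]][:20])
print(bot.calibration('wrist'))
E
```

```text
3541 -0.00010943655157302778
((594.6251831054688, 1.26995849609375), (526.69091796875, 190.1298828125), 88.29667663574219) [[ 491.7745  -259.1334 ]
 [ 681.8204  -264.78488]
 [ 697.4758   261.6733 ]
 [ 507.43     267.3248 ]]
100 [ 0.55430695 -0.15745963  0.05382458]
((439.09686279296875, -74.72602844238281), (97.85477447509766, 350.91571044921875), 52.944984436035156)
[[ 0.26958863 -0.00804522  1.54592008]
 [ 0.26958863 -0.00804522  1.54592008]
 [ 0.26958863 -0.00804522  1.54592008]
 [ 0.26958863 -0.00804522  1.54592008]
 [ 0.26958863 -0.00804522  1.54592008]
 [ 0.26958863 -0.00804522  1.54592008]
 [ 0.26958863 -0.00804522  1.54592008]
 [ 0.26958863 -0.00804522  1.54592008]
 [ 0.26958863 -0.00804522  1.54592008]
 [ 0.26958863 -0.00804522  1.54592008]
 [ 0.26958863 -0.00804522  1.54592008]
 [ 0.26958863 -0.00804522  1.54592008]
 [ 0.26958863 -0.00804522  1.54592008]
 [ 0.26958863 -0.00804522  1.54592008]
 [ 0.26958863 -0.00804522  1.54592008]
 [ 0.26958863 -0.00804522  1.54592008]
 [ 0.26958863 -0.00804522  1.54592008]
 [ 0.60366101  0.23405108  0.07750786]
 [ 0.60372087  0.23111931  0.07710008]
 [ 0.60425541  0.22852165  0.07460542]]
{'intrinsics': array([[349.09503233,   0.        , 277.8824875 ],
       [  0.        , 349.09503233, 204.55164121],
       [  0.        ,   0.        ,   1.        ]]), 'hand_eye': array([[-1.17027112e-04,  9.61418041e-01,  2.75091504e-01,
         7.04626946e-02],
       [ 9.99999935e-01,  1.86222063e-05,  3.60328754e-04,
        -3.22150462e-04],
       [ 3.41303754e-04,  2.75091529e-01, -9.61417981e-01,
        -1.65467820e-01],
       [ 0.00000000e+00,  0.00000000e+00,  0.00000000e+00,
         1.00000000e+00]])}
```

Emit:
{"fn": "move_arm", "kwargs": {
  "plan": [
    {"tx":0.24,"ty":-0.25,"tz":-0.07,"hand":1},
    {"tx":0.48,"ty":-0.5,"tz":-0.07},
    {"tx":0.72,"ty":-0.75,"tz":-0.07},
    {"tx":0.96,"ty":-1,"tz":-0.07}
  ]
}}

```text
invalid input at $.plan[0]: expected keys tx, ty, tz, yaw, hand
```

Emit:
{"fn": "move_arm", "kwargs": {
  "plan": [
    {"tx":0.24,"ty":-0.25,"tz":-0.07},
    {"tx":0.48,"ty":-0.5,"tz":-0.07},
    {"tx":0.72,"ty":-0.75,"tz":-0.07},
    {"tx":0.96,"ty":-1,"tz":-0.07}
  ]
}}

```text
invalid input at $.plan[0]: expected keys tx, ty, tz, yaw, hand
```

Emit:
{"fn": "move_arm", "kwargs": {
  "plan": [
    {"tx":0.24,"ty":-0.25,"tz":-0.07},
    {"tx":0.48,"ty":-0.5,"tz":-0.07},
    {"tx":0.72,"ty":-0.75,"tz":-0.07},
    {"tx":0.96,"ty":-1,"tz":-0.07}
  ]
}}

```text
invalid input at $.plan[0]: expected keys tx, ty, tz, yaw, hand
```

Emit:
{"fn": "move_arm", "kwargs": {
  "plan": [
    {"tx":0.24,"ty":-0.25,"tz":-0.07,"yaw":-0.05},
    {"tx":0.48,"ty":-0.5,"tz":-0.07,"yaw":-0.1},
    {"tx":0.72,"ty":-0.75,"tz":-0.07,"yaw":-0.15},
    {"tx":0.96,"ty":-1,"tz":-0.07,"yaw":-0.2},
    {"tx":0.96,"ty":-1,"tz":-0.07,"yaw":-0.26},
    {"tx":0.96,"ty":-1,"tz":-0.07,"yaw":-0.31},
    {"tx":0.96,"ty":-1,"tz":-0.07,"yaw":-0.366},
    {"tx":0.96,"ty":-1,"tz":-0.07,"yaw":-0.366}
  ]
}}

```text
invalid input at $.plan[0]: expected keys tx, ty, tz, yaw, hand
```

Emit:
{"fn": "move_arm", "kwargs": {
  "plan": [
    {"tx":0.24,"ty":-0.25,"tz":-0.07,"yaw":0,"hand":1},
    {"tx":0.48,"ty":-0.5,"tz":-0.07,"yaw":0,"hand":1},
    {"tx":0.72,"ty":-0.75,"tz":-0.07,"yaw":0,"hand":1},
    {"tx":0.96,"ty":-1,"tz":-0.07,"yaw":0,"hand":1}
  ]
}}

```text
clock: 0.6
tool_pos: [0.3054, -0.5065, 0.2198]
orientation: [-0.0, 0.989, 0.147, -0.0]
force: [1.3, 0.2, -0.5]
grip_width: 0.0854
finger_force: 0.0
```

Emit:
{"fn": "move_arm", "kwargs": {
  "plan": [
    {"tx":0.24,"ty":-0.25,"tz":-0.07,"yaw":0,"hand":1},
    {"tx":0.48,"ty":-0.5,"tz":-0.07,"yaw":0,"hand":1},
    {"tx":0.72,"ty":-0.75,"tz":-0.07,"yaw":0,"hand":1},
    {"tx":0.96,"ty":-1,"tz":-0.07,"yaw":0,"hand":1}
  ]
}}

```text
clock: 1.1
tool_pos: [0.3994, -0.3212, 0.2304]
orientation: [-0.0, 0.989, 0.147, -0.0]
force: [0.2, -0.3, 0.1]
grip_width: 0.0856
finger_force: 0.0
```

Emit:
{"fn": "move_arm", "kwargs": {
  "plan": [
    {"tx":0.24,"ty":-0.25,"tz":-0.07,"yaw":0,"hand":1},
    {"tx":0.48,"ty":-0.5,"tz":-0.07,"yaw":0,"hand":1},
    {"tx":0.72,"ty":-0.75,"tz":-0.07,"yaw":0,"hand":1},
    {"tx":0.96,"ty":-1,"tz":-0.07,"yaw":0,"hand":1}
  ]
}}

```text
clock: 1.6
tool_pos: [0.4936, -0.1361, 0.241]
orientation: [0.0, 0.989, 0.147, -0.0]
force: [0.9, -1.4, -0.6]
grip_width: 0.0854
finger_force: 0.0
```

Emit:
{"fn": "move_arm", "kwargs": {
  "plan": [
    {"tx":0.24,"ty":-0.25,"tz":-0.07,"yaw":-0.05,"hand":1},
    {"tx":0.48,"ty":-0.5,"tz":-0.07,"yaw":-0.1,"hand":1},
    {"tx":0.72,"ty":-0.75,"tz":-0.07,"yaw":-0.15,"hand":1},
    {"tx":0.96,"ty":-1,"tz":-0.07,"yaw":-0.2,"hand":1},
    {"tx":0.96,"ty":-1,"tz":-0.07,"yaw":-0.26,"hand":1},
    {"tx":0.96,"ty":-1,"tz":-0.07,"yaw":-0.31,"hand":1},
    {"tx":0.96,"ty":-1,"tz":-0.07,"yaw":-0.366,"hand":1},
    {"tx":0.96,"ty":-1,"tz":-0.07,"yaw":-0.366,"hand":1}
  ]
}}

```text
clock: 2.6
tool_pos: [0.587, 0.0475, 0.2511]
orientation: [-0.0, 0.751, 0.66, -0.0]
force: [-0.3, -0.0, -0.3]
grip_width: 0.0851
finger_force: 0.0
```

```bash
cat >> h.py <<'E'
from scipy.spatial.transform import Rotation as R
def wrist():
    s=bot.observe(); p,d=bot.capture('wrist'); c=dict(bot.calibration('wrist'))
    T=np.eye(4);q=np.array(s['orientation']);T[:3,:3]=R.from_quat(q[[1,2,3,0]]).as_matrix();T[:3,3]=s['tool_pos']
    c['world_from_camera']=T@np.array(c['hand_eye']);np.savez('wrist.npz',p=p,d=d,T=c['world_from_camera'])
    return p,d,c,world('wrist',d,c)
E
python3 - <<'E'
from h import *
p,d,c,W=wrist(); cv2.imwrite('pics/w1.png',p[...,::-1]); np.save('W.npy',W)
ok=d>0
b=ok&(W[...,2]>.010)&(W[...,2]<.022)
n,l,st,_=cv2.connectedComponentsWithStats(b.astype(np.uint8));print(st[st[:,4]>300])
hsv=cv2.cvtColor(p,cv2.COLOR_RGB2HSV)
y=ok&(hsv[...,0]>20)&(hsv[...,0]<35)&(hsv[...,1]>150)&(W[...,2]>.045)&(W[...,2]<.065)
print(y.sum(),np.median(W[y],0),cv2.minAreaRect(W[y][:,:2].astype(np.float32)*1000))
t=ok&(W[...,2]>.068)&(W[...,2]<.09);print(t.sum());v,u=np.nonzero(t);print(np.median(W[t],0),u.min(),u.max(),v.min(),v.max())
E
```

```text
[[     0      0    560    420 209304]
 [   220      0     49    369  11314]
 [   268      0     59    150   5662]
 [   268     78     57    292   7767]
 [   136    184     55     53    437]
 [   354    340     46     38    342]]
966 [ 0.55911171 -0.14417029  0.05466493] ((561.1053466796875, -124.18802642822266), (149.20460510253906, 15.521717071533203), 82.75262451171875)
0
  return _methods._mean(a, axis=axis, dtype=dtype,
  ret = um.true_divide(
Traceback (most recent call last):
ValueError: zero-size array to reduction operation minimum which has no identity
```

View pics/w1.png

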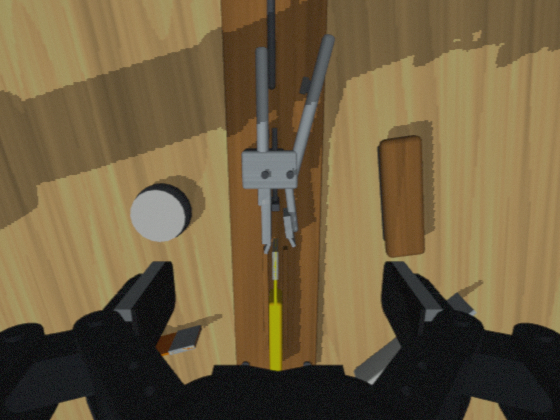

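Wrist view: the fixed handle runs (262,48)–(263,150) and the moving handle (330,38)–(297,170). The jaws end near (267,250) and (293,245), and the strip spans (275,252)–(275,280). The scraper handle starts at (275,303), the offcut is at (403,195) and the tin at (160,213).

```bash
python3 - <<'E'
from h import *
z=np.load('wrist.npz');p=z['p'];d=z['d'];W=np.load('W.npy')
# board edges: boundary z step per row
L=[];Rr=[]
for v in range(5,340,3):
    m=(d[v]>0)&(W[v,:,2]>.008)
    u=np.nonzero(m[215:262])[0]
    if len(u): L.append(W[v,215+u[0],:2])
    u=np.nonzero(m[290:345])[0]
    if len(u): Rr.append(W[v,290+u[-1],:2])
for E in(L,Rr):
    l=cv2.fitLine(np.float32(E),cv2.DIST_HUBER,0,.001,.001).ravel();print(l,np.degrees(np.arctan2(l[1],l[0])))
a=np.radians(82.7)
hsv=cv2.cvtColor(p,cv2.COLOR_RGB2HSV)
ok=d>0
def info(name,m):
    q=W[m]; print(name,m.sum(),'med',np.median(q,0).round(4))
    r=cv2.minAreaRect(q[:,:2].astype(np.float32)*1000);print(r)
def box(u0,u1,v0,v1,z0,z1):
    m=np.zeros(d.shape,bool);m[v0:v1,u0:u1]=1;return m&ok&(W[...,2]>z0)&(W[...,2]<z1)
info('fixed',box(250,275,40,145,.05,.064))
info('mov',box(290,340,30,145,.05,.064))
y=ok&(hsv[...,0]>20)&(hsv[...,0]<35)&(hsv[...,1]>150)&(W[...,2]>.051)&(W[...,2]<.058);y[:300]=0;y[370:]=0
info('scr',y)
info('strip',box(268,283,248,285,.05,.066))
for v in range(240,312,4): print(v,W[v,275].round(4),p[v,275])
info('tab',box(260,285,0,90,.04,.085))
for v in range(0,100,10): print(v,W[v,271].round(4))
E
```

```text
[0.12371432 0.99231786 0.5358609  0.10694303] 82.89348
[0.12466948 0.99219835 0.63498867 0.02734628] 82.838326
fixed 1549 med [0.5833 0.1394 0.0571]
((584.5419311523438, 129.2359161376953), (98.11027526855469, 18.65471076965332), 82.35735321044922)
mov 1539 med [0.6316 0.1294 0.0574]
((628.9151611328125, 126.01091003417969), (107.19136810302734, 20.631057739257812), 68.4792251586914)
scr 866 med [ 0.5585 -0.1486  0.0546]
((557.76611328125, -150.7540283203125), (95.66389465332031, 15.410795211791992), 82.78736114501953)
strip 198 med [ 0.5704 -0.0532  0.059 ]
((570.3175048828125, -54.97325134277344), (44.309844970703125, 9.717741966247559), 89.61030578613281)
240 [ 0.5728 -0.0374  0.0246] [61 54 36]
244 [ 0.573  -0.0372  0.0377] [69 62 32]
248 [ 0.573  -0.0376  0.0486] [54 55 45]
252 [ 0.573 -0.038  0.059] [148 150  77]
256 [ 0.5724 -0.0428  0.0588] [154 156 104]
260 [ 0.5718 -0.0476  0.0589] [160 163 102]
264 [ 0.5711 -0.0526  0.0585] [161 164  53]
268 [ 0.5705 -0.0575  0.0585] [157 159  82]
272 [ 0.5699 -0.0618  0.0597] [160 163 107]
276 [ 0.5693 -0.0668  0.0595] [158 161  98]
280 [ 0.5686 -0.0718  0.0594] [158 158  35]
284 [ 0.5679 -0.0769  0.0593] [157 159  10]
288 [ 0.5674 -0.0813  0.0604] [157 155  10]
292 [ 0.5666 -0.087   0.0594] [154 158  10]
296 [ 0.5659 -0.0922  0.0592] [156 157  10]
300 [ 0.5653 -0.0972  0.0594] [161 162  10]
304 [ 0.5645 -0.1029  0.0585] [163 165  10]
308 [ 0.5635 -0.1105  0.0548] [160 165  10]
tab 1022 med [0.5943 0.1641 0.055 ]
((592.900634765625, 172.32443237304688), (78.88732147216797, 13.591984748840332), 82.31978607177734)
0 [0.6019 0.2103 0.0547]
10 [0.6008 0.2018 0.0562]
20 [0.5997 0.1936 0.0556]
30 [0.5985 0.1854 0.0546]
40 [0.5974 0.1767 0.0553]
50 [0.5962 0.1681 0.0548]
60 [0.595  0.1592 0.0549]
70 [0.5938 0.1503 0.0551]
80 [0.5926 0.1412 0.0556]
90 [0.5908 0.1335 0.0172]
```

```bash
cat >> h.py <<'E'
e=np.array([.1245,.9922]);n=np.array([.9922,-.1245])
def pl(P): # world -> pliers mm
    P=np.asarray(P);return np.stack([(.115-P[...,:2]@e)*1000,(P[...,:2]@n-.5725)*1000,P[...,2]*1000],-1)
E
python3 - <<'E'
from h import *
z=np.load('wrist.npz');p=z['p'];Wp=pl(np.load('W.npy'))
for v in range(180,252,2): print(v,*[str(Wp[v,u].round(0).astype(int))+str(int(p[v,u].mean())) for u in(271,274,277,280)])
cv2.imwrite('pics/w1c.png',cv2.resize(p[120:300,230:330,::-1],None,fx=3.3,fy=3.3,interpolation=cv2.INTER_CUBIC))
E
```

```text
180 [ 0 -3 60]141 [ 0  0 59]139 [ 0  3 59]135 [ 0  6 59]137
182 [ 2 -3 59]130 [ 2  0 59]131 [ 2  3 59]129 [ 2  6 59]133
184 [ 4 -3 60]132 [ 4  0 60]131 [ 4  3 59]130 [ 4  6 59]133
186 [ 6 -3 59]136 [ 6  0 59]137 [ 6  3 59]136 [ 6  6 59]135
188 [ 9 -3 58]96 [ 8  0 59]93 [ 9  3 57]95 [ 9  6 57]94
190 [21 -4 17]58 [15  0 40]48 [21  3 15]49 [21  7 17]51
192 [23 -4 18]57 [18  0 39]42 [23  3 16]48 [23  7 17]53
194 [26 -4 17]59 [20  0 39]46 [26  3 18]45 [26  7 16]50
196 [28 -4 17]61 [22  0 40]42 [28  3 19]42 [29  7 15]54
198 [28 -4 28]57 [24  0 40]42 [27  3 29]39 [31  7 16]51
200 [28 -4 36]52 [27  0 40]40 [28  3 37]32 [33  7 18]50
202 [28 -3 45]56 [28  0 46]25 [28  3 46]30 [35  7 17]43
204 [28 -3 52]53 [28  0 51]47 [28  3 52]50 [38  7 16]51
206 [30 -3 54]56 [30  0 53]70 [30  3 52]67 [41  7 16]51
208 [32 -3 52]51 [32  0 53]69 [32  3 53]69 [43  7 17]51
210 [34 -3 53]53 [34  0 54]69 [35  3 53]67 [45  7 17]49
212 [48 -4 18]58 [48 -1 18]52 [-76   5 417]54 [48  7 16]50
214 [50 -4 17]60 [50 -1 19]56 [51  3 15]53 [-76   5 417]52
216 [53 -4 17]59 [53 -1 17]51 [53  3 18]57 [53  7 18]52
218 [55 -4 17]
[... 243 characters left out ...]
[65  3 18]53 [65  7 19]56
228 [68 -4 16]64 [68 -1 17]55 [68  3 17]54 [69  7 16]54
230 [71 -4 18]65 [71 -1 17]57 [71  3 18]53 [71  7 18]51
232 [74 -4 16]64 [73 -1 18]53 [73  3 18]51 [74  7 17]55
234 [76 -4 16]60 [76 -1 16]59 [76  3 17]59 [-76   5 417]55
236 [79 -4 16]66 [78 -1 18]63 [79  3 17]53 [79  7 16]57
238 [81 -4 17]72 [81 -1 18]62 [80  3 19]53 [81  7 17]53
240 [84 -5 16]86 [81 -1 24]50 [80  3 25]53 [84  7 17]55
242 [87 -5 16]70 [81 -1 32]50 [81  3 31]52 [87  7 17]53
244 [89 -5 17]66 [81 -1 36]49 [81  3 37]51 [90  7 16]55
246 [92 -5 17]62 [80  0 44]51 [81  3 43]51 [92  7 16]54
248 [94 -5 17]53 [81  0 49]49 [80  3 50]55 [94  7 17]50
250 [97 -5 17]54 [81  0 54]49 [81  3 55]49 [97  7 16]49
```

View pics/w1c.png

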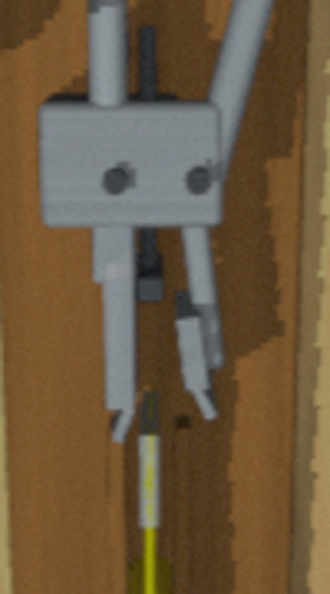

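The depth map puts the stop's top at pliers x≈28–35.5 and the strip's edge at 81, so the travel should be about 45 mm. I'll push from behind with the fingers shut and find the stop by feel.

Emit:
{"fn": "move_arm", "kwargs": {
  "plan": [
    {"tx":-0.32,"ty":-0.03,"tz":0,"yaw":-0.0014,"hand":0},
    {"tx":-0.65,"ty":-0.03,"tz":0,"yaw":-0.0014,"hand":0},
    {"tx":-0.97,"ty":-0.03,"tz":0,"yaw":-0.0014,"hand":0},
    {"tx":-0.97,"ty":-0.03,"tz":0,"yaw":-0.0014,"hand":0}
  ]
}}

```text
clock: 3.15
tool_pos: [0.5634, -0.102, 0.2511]
orientation: [0.001, 0.753, 0.658, -0.002]
force: [0.5, 1.1, 0.2]
grip_width: 0.0124
finger_force: 0.0
```

Emit:
{"fn": "move_arm", "kwargs": {
  "plan": [
    {"tx":-0.32,"ty":0,"tz":0.25,"yaw":0,"hand":0},
    {"tx":-0.65,"ty":0,"tz":0.5,"yaw":0,"hand":0},
    {"tx":-0.97,"ty":0,"tz":0.8,"yaw":0,"hand":0},
    {"tx":-0.97,"ty":0,"tz":0.8,"yaw":0,"hand":0},
    {"tx":-0.97,"ty":0,"tz":0.8,"yaw":0,"hand":0}
  ]
}}

```text
clock: 3.78
tool_pos: [0.5476, -0.2391, 0.1314]
orientation: [-0.0, 0.749, 0.663, 0.0]
force: [1.0, 1.0, 0.3]
grip_width: -0.0
finger_force: 0.0
```

```bash
cat > st.py <<'E'
from h import *
s=bot.observe();f=np.array(s['force']);q=s['orientation']
print(s['clock'],pl(s['tool_pos']).round(1),'ang',np.degrees(2*np.arctan2(q[2],q[1])).round(2),'F pl',[-f[:2]@e,f[:2]@n,f[2]],s['grip_width'],s['finger_force'],s['q'].round(2))
E
python3 st.py
```

```text
3.775 [284.1   0.6 131.4] ang 83.0 F pl [np.float64(-1.1267418466616206), np.float64(0.8279808230776801), np.float64(0.2902837992781111)] -2.2965787437805046e-05 0.0 [ 0.56  0.55 -0.31  1.95  0.26  0.68 -0.03]
```

Emit:
{"fn": "move_arm", "kwargs": {
  "plan": [
    {"tx":0,"ty":0,"tz":0.3,"yaw":0,"hand":0},
    {"tx":0,"ty":0,"tz":0.5,"yaw":0,"hand":0},
    {"tx":0,"ty":0,"tz":0.63,"yaw":0,"hand":0},
    {"tx":0,"ty":0,"tz":0.63,"yaw":0,"hand":0},
    {"tx":0,"ty":0,"tz":0.63,"yaw":0,"hand":0}
  ]
}}

```text
clock: 4.4
tool_pos: [0.5484, -0.2402, 0.0384]
orientation: [0.001, 0.749, 0.663, 0.001]
force: [0.3, -0.5, -0.7]
grip_width: 0.0001
finger_force: 0.0
```

Emit:
{"fn": "move_arm", "kwargs": {
  "plan": [
    {"tx":0.03,"ty":-0.004,"tz":0,"yaw":0,"hand":0},
    {"tx":0.06,"ty":-0.004,"tz":0,"yaw":0,"hand":0},
    {"tx":0.09,"ty":-0.004,"tz":0,"yaw":0,"hand":0},
    {"tx":0.12,"ty":-0.004,"tz":0,"yaw":0,"hand":0},
    {"tx":0.15,"ty":-0.004,"tz":0,"yaw":0,"hand":0},
    {"tx":0.18,"ty":-0.004,"tz":0,"yaw":0,"hand":0},
    {"tx":0.2,"ty":-0.004,"tz":0,"yaw":0,"hand":0},
    {"tx":0.2,"ty":-0.004,"tz":0,"yaw":0,"hand":0}
  ]
}}

```text
clock: 5.4
tool_pos: [0.5501, -0.2102, 0.037]
orientation: [-0.0, 0.749, 0.663, 0.0]
force: [-0.5, -0.4, 0.4]
grip_width: 0.0
finger_force: 0.0
```

```bash
python3 st.py; python3 - <<'E'
from h import *
p,d,c,W=wrist();Wp=pl(W);cv2.imwrite('pics/w2.png',p[...,::-1])
E
```

```text
5.4 [255.1  -0.5  37. ] ang 83.05 F pl [np.float64(0.4424878176267256), np.float64(-0.48778518267354215), np.float64(0.41916754243369597)] 1.5471086658855806e-05 0.0 [ 0.46  0.67 -0.24  2.02  0.32  0.49 -0.14]
```

View pics/w2.png

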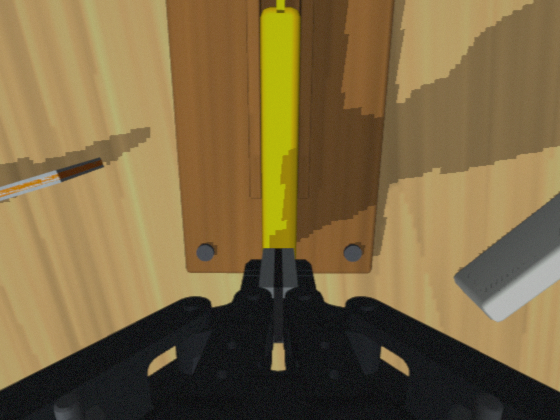

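The shut fingers sit squarely behind the yellow handle, whose rear is at (279,248) and front at (280,12), and it is straight in the groove. I'll measure how far it has moved.

```bash
python3 - <<'E'
from h import *
z=np.load('wrist.npz');d=z['d'];p=z['p'];c=dict(bot.calibration('wrist'));c['world_from_camera']=z['T'];W=pl(world('wrist',d,c))
for v in [2,6,8,10,12,14,16,20,60,150,220,236,240,244,246,248,250,254,258]: print(v,W[v,280].round(1),p[v,280])
E
```

```text
2 [148.7   0.3  60. ] [180 182  10]
6 [150.1   0.3  60.3] [181 183  10]
8 [150.4   0.3  58.9] [178 180  10]
10 [150.8   0.3  57.6] [106  97  10]
12 [150.9   0.3  55.3] [109  97  10]
14 [151.6   0.3  55.5] [182 183  10]
16 [152.2   0.3  54.8] [180 182  10]
20 [153.7   0.3  55.3] [181 184  10]
60 [167.7   0.4  54.6] [183 185  10]
150 [202.9   0.6  56. ] [183 186  10]
220 [233.8   0.8  55.8] [181 182  10]
236 [241.2   0.8  56.2] [154 132  10]
240 [243.1   0.8  56.1] [151 130  10]
244 [245.5   0.8  55.1] [153 131  10]
246 [246.6   0.8  54.6] [154 131  10]
248 [243.5   0.7  64.3] [72 62 21]
250 [243.5   0.7  66.5] [21 23 15]
254 [243.2   0.7  71.2] [11 14 10]
258 [243.5   0.7  74.4] [13 10 14]
```

```bash
python3 - <<'E'
from h import *
old=np.load('top.npz')
def f(p,d,c,n):
    W=pl(world(n,d,c));h=cv2.cvtColor(p,cv2.COLOR_RGB2HSV)
    y=(h[...,0]>20)&(h[...,0]<35)&(h[...,1]>150)&(h[...,2]>100)&(W[...,0]>60)&(W[...,0]<300)&(abs(W[...,1])<30)&(W[...,2]>25)
    q=W[y];print(n,y.sum(),q.min(0).round(1),q.max(0).round(1),np.percentile(q[:,0],[2,98]).round(1)); m=y&(W[...,2]>50)&(abs(W[...,1])<8); 
    if m.sum():print(np.sort(W[m][:,0])[[0,1,2,-3,-2,-1]])
f(old['p'],old['d'],bot.calibration('top'),'top')
os=np.load('side.npz');f(os['p'],os['d'],bot.calibration('side'),'side')
for n in('top','side'):
    p,d,c=cap(n);f(p,d,c,n)
    if n=='side':
        W=pl(world(n,d,c));v,u=np.unravel_index(np.argmin(np.nan_to_num(np.linalg.norm(W-[200,0,54],axis=-1),nan=1e9)),d.shape);print(u,v)
        cv2.imwrite('pics/s2.png',cv2.resize(p[v-70:v+50,u-80:u+80,::-1],None,fx=5,fy=5,interpolation=cv2.INTER_CUBIC))
E
```

```text
top 137 [148.  -10.3  41.3] [260.7   6.4  61.4] [151.4 259.3]
[147.99126091 150.75750644 151.4486237  257.15443471 259.27552254
 259.31688169]
side 233 [113.9 -11.5  25.1] [259.8  10.   58.4] [124.2 253.4]
[118.59646176 124.21277128 124.91291068 246.49468546 247.51315107
 248.29003285]
top 135 [120.7 -10.1  25.3] [248.5  12.7  66.1] [124.2 243.8]
[120.71360921 123.80668683 126.64874873 238.14069027 241.60195861
 241.73702965]
side 248 [112.1 -12.   25. ] [259.2  10.8  60.6] [122.1 254.5]
[116.19979188 121.5906826  124.64892836 242.87331159 244.20579898
 254.64799777]
290 196
```

View pics/s2.png

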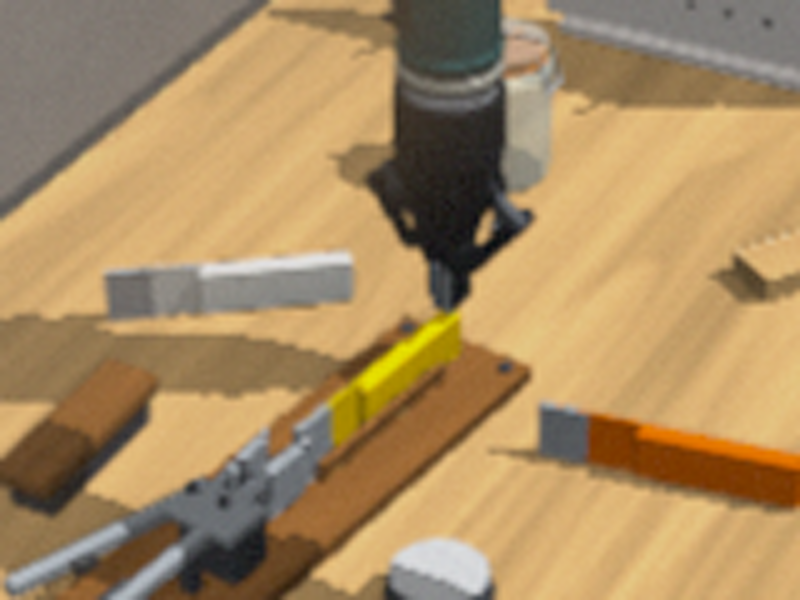

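Emit:
{"fn": "move_arm", "kwargs": {
  "plan": [
    {"tx":-0.02,"ty":0,"tz":-0.2,"yaw":0,"hand":0},
    {"tx":-0.02,"ty":0,"tz":-0.5,"yaw":0,"hand":0},
    {"tx":-0.2,"ty":0,"tz":-1,"yaw":0,"hand":0},
    {"tx":-0.2,"ty":0,"tz":-1,"yaw":0,"hand":0},
    {"tx":-0.2,"ty":0,"tz":-1,"yaw":0,"hand":0}
  ]
}}

```text
clock: 6.18
tool_pos: [0.5468, -0.2415, 0.1881]
orientation: [0.001, 0.749, 0.662, 0.0]
force: [0.2, 0.5, -0.8]
grip_width: -0.0004
finger_force: 0.0
```

```bash
python3 st.py; python3 - <<'E'
from h import *
p,d,c,W=wrist();Wp=pl(W);cv2.imwrite('pics/w3.png',p[...,::-1])
T=bot.observe()['tool_pos'];t=pl(T)
print('finger, tool mm (x,y,z):')
for v in range(225,330,5):
    print(v,[str(np.round([t[0]-Wp[v,u,0],Wp[v,u,1]-t[1],t[2]-Wp[v,u,2]],0).astype(int)) for u in(262,270,274,284,290)],p[v,274])
for v in range(0,240,6): print(v,Wp[v,279].round(1),p[v,279])
E
```

```text
6.175 [2.865e+02 1.000e-01 1.881e+02] ang 82.92 F pl [np.float64(-0.5121266064822455), np.float64(0.18671829230893405), np.float64(-0.8276737169193327)] -0.0004126604672853169 0.0 [ 0.59  0.47 -0.34  1.91  0.22  0.79  0.  ]
finger, tool mm (x,y,z):
225 ['[-54 -15 186]', '[-54  -6 185]', '[-54  -2 186]', '[-55   9 186]', '[-55  15 186]'] [159 144  94]
230 ['[-60 -15 184]', '[-60  -6 185]', '[-60  -2 185]', '[-60   9 185]', '[-60  15 185]'] [160 145  96]
235 ['[-66 -15 186]', '[-66  -6 185]', '[-66  -2 185]', '[-66   9 187]', '[-65  15 184]'] [158 143  94]
240 ['[-71 -15 185]', '[-71  -6 185]', '[-72  -2 186]', '[-72   9 186]', '[-71  15 185]'] [157 141  92]
245 ['[-77 -15 185]', '[-77  -6 185]', '[-78  -2 187]', '[-77   9 186]', '[-77  15 185]'] [159 142  92]
250 ['[ 11  -5 -31]', '[ 11  -2 -32]', '[ 11   0 -31]', '[ 10   4 -30]', '[ 11   7 -32]'] [38 38 41]
255 ['[ 11  -5 -37]', '[ 11  -2 -36]', '[ 11   0 -36]', '[ 10   4 -36]', '[ 11   6 -36]'] [38 40 39]
260 ['[ 10  -5 -40]', '[ 10  -2 -40]', '[ 11   0 -41]', '[ 11   4 -41]', '[ 11   6 -41]'] [37 39 40]
265 ['[ 10  -5 -45]', '[ 11 
[... 2097 characters left out ...]
 10]
132 [238.3   1.7  54.9] [157 159  10]
138 [243.3   1.7  54.8] [157 159  10]
144 [248.3   1.7  54.7] [157 159  10]
150 [253.4   1.7  54.2] [155 157  10]
156 [258.4   1.7  55.1] [160 161  10]
162 [269.3   2.   19.1] [113  79  42]
168 [275.4   2.   17.8] [117  84  46]
174 [284.6   2.1   1.1] [159 134  87]
180 [290.6   2.1   2.2] [159 133  88]
186 [297.    2.1   1.9] [156 130  86]
192 [303.7   2.1   0.7] [156 129  83]
198 [309.9   2.2   1.4] [155 128  83]
204 [316.5   2.2   1.4] [158 132  84]
210 [323.5   2.2  -0. ] [159 134  87]
216 [329.4   2.2   2.1] [160 135  87]
222 [3.368e+02 2.200e+00 3.000e-01] [159 134  87]
228 [343.    2.2   1.9] [157 132  85]
234 [350.    2.2   1.5] [159 136  90]
```

View pics/w3.png

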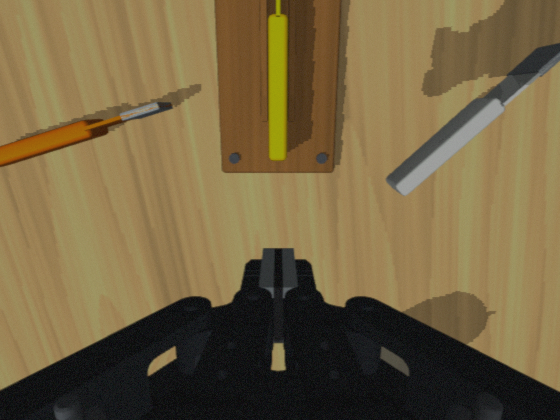

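The shut fingertips actually end about 29 mm behind the reported TCP: the depth shows it, and the fingers hovered over the handle without touching. I'll go lower, behind the board, and check.

Emit:
{"fn": "move_arm", "kwargs": {
  "plan": [
    {"tx":-0.06,"ty":0,"tz":0.3,"yaw":0,"hand":0},
    {"tx":-0.06,"ty":0,"tz":0.6,"yaw":0,"hand":0},
    {"tx":-0.06,"ty":0,"tz":0.85,"yaw":0,"hand":0},
    {"tx":-0.06,"ty":0,"tz":1,"yaw":0,"hand":0},
    {"tx":-0.06,"ty":0,"tz":1,"yaw":0,"hand":0}
  ]
}}

```text
clock: 6.85
tool_pos: [0.5421, -0.247, 0.0333]
orientation: [-0.004, 0.748, 0.663, -0.002]
force: [-0.3, 0.1, 0.1]
grip_width: 0.0001
finger_force: 0.0
```

Emit:
{"fn": "move_arm", "kwargs": {
  "plan": [
    {"tx":0,"ty":0,"tz":0.1,"yaw":0,"hand":0},
    {"tx":0,"ty":0,"tz":0.19,"yaw":0,"hand":0},
    {"tx":0,"ty":0,"tz":0.19,"yaw":0,"hand":0}
  ]
}}

```text
clock: 7.22
tool_pos: [0.5445, -0.249, 0.0077]
orientation: [-0.001, 0.749, 0.663, -0.0]
force: [-1.2, 0.3, 0.2]
grip_width: -0.0001
finger_force: 0.0
```

```bash
python3 st.py; python3 - <<'E'
from h import *
p,d,c,W=wrist();Wp=pl(W)
for v in range(180,262,4): print(v,Wp[v,279].round(1),p[v,279])
E
```

```text
7.225 [294.3  -1.2   7.7] ang 83.03 F pl [np.float64(-0.17015362716732024), np.float64(-1.2500001457060412), np.float64(0.18431623889445525)] -0.00013399505993786108 0.0 [ 0.51  0.73 -0.23  2.    0.35  0.45 -0.1 ]
180 [248.9  -0.5  54.9] [178 180  10]
184 [250.3  -0.5  54.8] [176 179  10]
188 [251.8  -0.5  54.6] [181 183  10]
192 [252.8  -0.5  56.5] [181 184  10]
196 [254.5  -0.5  55.2] [179 180  10]
200 [255.8  -0.5  55.7] [150 127  10]
204 [257.6  -0.5  54.6] [150 128  10]
208 [259.   -0.5  54.7] [150 130  10]
212 [260.8  -0.4  53.9] [127 109  10]
216 [273.8  -0.3  17.9] [124  89  43]
220 [276.1  -0.3  16.9] [130  91  51]
224 [278.2  -0.3  16.7] [122  86  44]
228 [286.1  -0.3   0.4] [172 143  93]
232 [287.6  -0.3   2.3] [180 148  97]
236 [ 2.902e+02 -2.000e-01  1.300e+00] [176 146  95]
240 [ 2.931e+02 -2.000e-01 -2.000e-01] [179 146  97]
244 [ 2.951e+02 -2.000e-01  3.000e-01] [182 150 100]
248 [283.2  -0.3  33.9] [82 69 46]
252 [282.6  -0.3  39.4] [26 23 26]
256 [282.7  -0.3  43.1] [28 21 27]
260 [282.7  -0.3  47. ] [16 15 14]
```

Emit:
{"fn": "move_arm", "kwargs": {
  "plan": [
    {"tx":0.04,"ty":0.004,"tz":0,"yaw":0,"hand":0},
    {"tx":0.08,"ty":0.004,"tz":0,"yaw":0,"hand":0},
    {"tx":0.11,"ty":0.004,"tz":0,"yaw":0,"hand":0},
    {"tx":0.13,"ty":0.004,"tz":0,"yaw":0,"hand":0},
    {"tx":0.15,"ty":0.004,"tz":0,"yaw":0,"hand":0},
    {"tx":0.17,"ty":0.004,"tz":0,"yaw":0,"hand":0},
    {"tx":0.19,"ty":0.004,"tz":0,"yaw":0,"hand":0},
    {"tx":0.2,"ty":0.004,"tz":0,"yaw":0,"hand":0}
  ]
}}

```text
clock: 8.28
tool_pos: [0.5496, -0.2194, 0.0086]
orientation: [0.0, 0.749, 0.663, 0.0]
force: [0.3, -0.4, 0.1]
grip_width: -0.0001
finger_force: 0.3
```

```bash
python3 st.py; python3 - <<'E'
from h import *
p,d,c,W=wrist();Wp=pl(W)
for v in list(range(10,60,5))+list(range(212,262,4)): print(v,Wp[v,279].round(1),p[v,279])
E
```

```text
8.275 [2.643e+02 1.000e-01 8.600e+00] ang 83.03 F pl [np.float64(0.3743007592192973), np.float64(0.3392430314885804), np.float64(0.06473696716580873)] -5.25549123832448e-05 0.2750812657177448 [ 0.46  0.72 -0.22  2.02  0.34  0.44 -0.14]
10 [166.3   0.6  56.3] [188 190  10]
15 [166.9   0.6  53. ] [189 190  10]
20 [168.6   0.6  54.2] [188 191  10]
25 [170.2   0.6  55.5] [189 192  10]
30 [171.6   0.6  55.3] [188 188  10]
35 [173.    0.6  54.9] [188 191  10]
40 [174.5   0.6  55.5] [189 190  10]
45 [175.9   0.6  55.5] [190 192  10]
50 [177.4   0.6  56.1] [191 192  10]
55 [178.7   0.6  54.9] [189 192  10]
212 [230.4   0.8  55.7] [159 136  10]
216 [232.1   0.8  55.1] [161 137  10]
220 [233.6   0.8  55.3] [157 134  10]
224 [235.3   0.8  54.6] [161 139  10]
228 [236.6   0.8  55.3] [160 136  10]
232 [238.2   0.9  55.3] [161 136  10]
236 [240.2   0.9  54.1] [160 134  10]
240 [241.3   0.9  55.2] [159 137  10]
244 [242.6   0.9  55.8] [163 138  10]
248 [244.8   0.9  54.3] [160 136  10]
252 [246.1   0.9  54.9] [157 133  10]
256 [247.3   0.9  55.9] [158 134  10]
260 [250.1   0.9  53.3] [150 129  10]
```

Emit:
{"fn": "move_arm", "kwargs": {
  "plan": [
    {"tx":0.022,"ty":0,"tz":0,"yaw":0,"hand":0},
    {"tx":0.044,"ty":0,"tz":0,"yaw":0,"hand":0},
    {"tx":0.066,"ty":0,"tz":0,"yaw":0,"hand":0},
    {"tx":0.088,"ty":0,"tz":0,"yaw":0,"hand":0},
    {"tx":0.11,"ty":0,"tz":0,"yaw":0,"hand":0},
    {"tx":0.132,"ty":0,"tz":0,"yaw":0,"hand":0},
    {"tx":0.154,"ty":0,"tz":0,"yaw":0,"hand":0},
    {"tx":0.165,"ty":0,"tz":0,"yaw":0,"hand":0}
  ]
}}

```text
clock: 9.32
tool_pos: [0.5526, -0.1947, 0.0086]
orientation: [-0.0, 0.749, 0.663, 0.0]
force: [0.0, -0.2, -0.6]
grip_width: -0.0001
finger_force: 0.1
```

```bash
python3 st.py; python3 - <<'E'
from h import *
p,d,c=cap('top');W=pl(world('top',d,c));h=cv2.cvtColor(p,cv2.COLOR_RGB2HSV)
p,d,c,W=wrist();Wp=pl(W)
for v in list(range(5,30,5))+list(range(228,292,6)): print(v,Wp[v,279].round(1),p[v,279])
E
```

```text
9.325 [239.4   0.    8.6] ang 83.04 F pl [np.float64(0.18426928782745117), np.float64(0.0735002277181018), np.float64(-0.6182024513464156)] -7.197851939402172e-05 0.12203484191559255 [ 0.41  0.72 -0.21  2.03  0.34  0.43 -0.18]
5 [139.6   0.4  55.3] [193 195  10]
10 [141.    0.4  55.7] [190 193  10]
15 [142.2   0.4  54.8] [190 193  10]
20 [143.9   0.5  56.1] [193 193  10]
25 [144.9   0.5  54.5] [191 194  10]
228 [211.5   0.8  55.3] [161 137  10]
234 [214.1   0.8  54.6] [159 136  10]
240 [216.2   0.8  55.2] [161 135  10]
246 [218.5   0.8  55.4] [161 136  10]
252 [221.    0.8  54.9] [159 137  10]
258 [223.5   0.8  54.9] [160 137  10]
264 [227.5   0.8  51.5] [80 71 22]
270 [227.6   0.8  56.4] [18 15 19]
276 [227.4   0.8  61.6] [20 19 22]
282 [227.8   0.8  65.1] [12 10 10]
288 [227.8   0.8  69.3] [35 36 41]
```

Emit:
{"fn": "move_arm", "kwargs": {
  "plan": [
    {"tx":0.007,"ty":0,"tz":0,"yaw":0,"hand":0},
    {"tx":0.014,"ty":0,"tz":0,"yaw":0,"hand":0},
    {"tx":0.021,"ty":0,"tz":0,"yaw":0,"hand":0},
    {"tx":0.028,"ty":0,"tz":0,"yaw":0,"hand":0},
    {"tx":0.035,"ty":0,"tz":0,"yaw":0,"hand":0},
    {"tx":0.035,"ty":0,"tz":0,"yaw":0,"hand":0}
  ]
}}

```text
clock: 10.18
tool_pos: [0.5532, -0.1896, 0.0086]
orientation: [-0.0, 0.749, 0.663, 0.0]
force: [-0.1, 0.0, -0.4]
grip_width: 0.0004
finger_force: 0.0
```

Emit:
{"fn": "move_arm", "kwargs": {
  "plan": [
    {"tx":0.007,"ty":0,"tz":0,"yaw":0,"hand":0},
    {"tx":0.007,"ty":0,"tz":0,"yaw":0,"hand":0}
  ]
}}

```text
clock: 10.42
tool_pos: [0.5533, -0.1886, 0.0086]
orientation: [-0.0, 0.749, 0.663, 0.0]
force: [0.6, -0.6, -0.6]
grip_width: -0.0003
finger_force: 0.0
```

```bash
python3 st.py
```

```text
10.425 [233.2   0.    8.6] ang 83.03 F pl [np.float64(0.4832404908220877), np.float64(0.6318751996500791), np.float64(-0.5655763771987322)] -0.00033069934561206696 0.0 [ 0.4   0.71 -0.21  2.04  0.34  0.42 -0.19]
```

Emit:
{"fn": "move_arm", "kwargs": {
  "plan": [
    {"tx":0.007,"ty":0,"tz":0,"yaw":0,"hand":0},
    {"tx":0.007,"ty":0,"tz":0,"yaw":0,"hand":0}
  ]
}}

```text
clock: 10.68
tool_pos: [0.5535, -0.1876, 0.0086]
orientation: [-0.0, 0.749, 0.663, 0.0]
force: [0.3, 0.4, -0.4]
grip_width: 0.0
finger_force: 0.0
```

Emit:
{"fn": "move_arm", "kwargs": {
  "plan": [
    {"tx":0.005,"ty":0,"tz":0,"yaw":0,"hand":0},
    {"tx":0.005,"ty":0,"tz":0,"yaw":0,"hand":0}
  ]
}}

```text
clock: 10.92
tool_pos: [0.5535, -0.1869, 0.0086]
orientation: [-0.0, 0.749, 0.663, 0.0]
force: [-0.0, 0.1, -0.3]
grip_width: 0.0004
finger_force: 0.0
```

Emit:
{"fn": "move_arm", "kwargs": {
  "plan": [
    {"tx":0.005,"ty":0,"tz":0,"yaw":0,"hand":0},
    {"tx":0.005,"ty":0,"tz":0,"yaw":0,"hand":0}
  ]
}}

```text
clock: 11.18
tool_pos: [0.5537, -0.1861, 0.0086]
orientation: [-0.0, 0.749, 0.663, 0.0]
force: [1.3, 0.3, -0.1]
grip_width: -0.0001
finger_force: 0.0
```

Emit:
{"fn": "move_arm", "kwargs": {
  "plan": [
    {"tx":0.005,"ty":0,"tz":0,"yaw":0,"hand":0},
    {"tx":0.005,"ty":0,"tz":0,"yaw":0,"hand":0}
  ]
}}

```text
clock: 11.42
tool_pos: [0.5537, -0.1854, 0.0086]
orientation: [-0.0, 0.749, 0.663, 0.0]
force: [-0.5, -0.4, 0.3]
grip_width: 0.0003
finger_force: 0.0
```

Emit:
{"fn": "move_arm", "kwargs": {
  "plan": [
    {"tx":0.005,"ty":0,"tz":0,"yaw":0,"hand":0},
    {"tx":0.005,"ty":0,"tz":0,"yaw":0,"hand":0}
  ]
}}

```text
clock: 11.68
tool_pos: [0.5538, -0.1847, 0.0086]
orientation: [-0.0, 0.749, 0.663, 0.0]
force: [1.0, 0.1, -0.3]
grip_width: -0.0002
finger_force: 0.0
```

Emit:
{"fn": "move_arm", "kwargs": {
  "plan": [
    {"tx":0.004,"ty":0,"tz":0,"yaw":0,"hand":0},
    {"tx":0.004,"ty":0,"tz":0,"yaw":0,"hand":0}
  ]
}}

```text
clock: 11.92
tool_pos: [0.5538, -0.1847, 0.0086]
orientation: [0.0, 0.749, 0.663, -0.0]
force: [-0.5, -1.4, -0.6]
grip_width: -0.0003
finger_force: 0.7
```

Emit:
{"fn": "move_arm", "kwargs": {
  "plan": [
    {"tx":0.004,"ty":0,"tz":0,"yaw":0,"hand":0},
    {"tx":0.004,"ty":0,"tz":0,"yaw":0,"hand":0}
  ]
}}

```text
clock: 12.18
tool_pos: [0.5538, -0.1846, 0.0086]
orientation: [0.0, 0.749, 0.662, -0.0]
force: [0.1, -3.1, 0.0]
grip_width: -0.0003
finger_force: 1.8
```

Emit:
{"fn": "move_arm", "kwargs": {
  "plan": [
    {"tx":0.006,"ty":0,"tz":0,"yaw":0,"hand":0},
    {"tx":0.006,"ty":0,"tz":0,"yaw":0,"hand":0},
    {"tx":0.006,"ty":0,"tz":0,"yaw":0,"hand":0}
  ]
}}

```text
clock: 12.55
tool_pos: [0.5537, -0.1846, 0.0086]
orientation: [0.001, 0.749, 0.662, -0.001]
force: [-0.7, -4.9, 0.7]
grip_width: -0.0002
finger_force: 2.8
```

Emit:
{"fn": "move_arm", "kwargs": {
  "plan": [
    {"tx":-0.02,"ty":0,"tz":0,"yaw":0,"hand":0},
    {"tx":-0.1,"ty":0,"tz":0,"yaw":0,"hand":0},
    {"tx":-0.15,"ty":0,"tz":0,"yaw":0,"hand":0},
    {"tx":-0.15,"ty":0,"tz":-0.3,"yaw":0,"hand":0},
    {"tx":-0.15,"ty":0,"tz":-0.7,"yaw":0,"hand":0},
    {"tx":-0.15,"ty":0,"tz":-0.95,"yaw":0,"hand":0},
    {"tx":-0.15,"ty":0,"tz":-0.95,"yaw":0,"hand":0}
  ]
}}

```text
clock: 13.42
tool_pos: [0.5538, -0.2059, 0.1546]
orientation: [0.003, 0.749, 0.663, 0.002]
force: [0.4, -0.2, -1.0]
grip_width: 0.0001
finger_force: 0.0
```

Emit:
{"fn": "move_arm", "kwargs": {
  "plan": [
    {"tx":0.4,"ty":0.2,"tz":0,"yaw":0,"hand":0},
    {"tx":0.7,"ty":0.3,"tz":0,"yaw":0,"hand":0},
    {"tx":1,"ty":0.5,"tz":0,"yaw":0,"hand":0},
    {"tx":1,"ty":0.5,"tz":0,"yaw":0,"hand":0}
  ]
}}

```text
clock: 13.92
tool_pos: [0.6463, -0.0585, 0.1501]
orientation: [-0.001, 0.746, 0.666, 0.002]
force: [-0.5, -0.1, -0.4]
grip_width: -0.0
finger_force: 0.0
```

```bash
python3 st.py; python3 - <<'E'
from h import *
p,d,c,W=wrist();Wp=pl(W)
hsv=cv2.cvtColor(p,cv2.COLOR_RGB2HSV)
cv2.imwrite('pics/w4.png',p[...,::-1])
E
```

```text
13.925 [ 92.5  76.  150.1] ang 83.5 F pl [np.float64(0.1419439251928983), np.float64(-0.45322114516455786), np.float64(-0.41720178127783336)] -1.931222705784431e-05 0.0 [ 0.24  0.58 -0.32  1.82  0.24  0.77 -0.32]
```

View pics/w4.png

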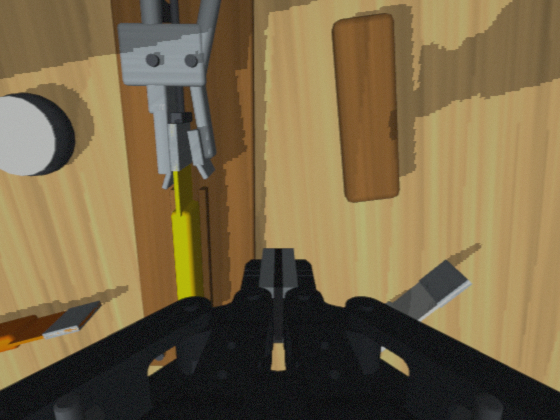

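The strip sits between the jaws against the dark stop, near (178,120), and the brown brush is at (367,105). Next: the outer side of the moving handle.

Emit:
{"fn": "move_arm", "kwargs": {
  "plan": [
    {"tx":0.4,"ty":0,"tz":0,"yaw":0,"hand":0},
    {"tx":0.8,"ty":0,"tz":0,"yaw":0,"hand":0},
    {"tx":1,"ty":0,"tz":0,"yaw":0,"hand":0},
    {"tx":1,"ty":0,"tz":0,"yaw":0,"hand":0}
  ]
}}

```text
clock: 14.48
tool_pos: [0.661, 0.086, 0.1501]
orientation: [-0.001, 0.748, 0.664, -0.0]
force: [-0.1, -0.3, 0.1]
grip_width: 0.0
finger_force: 0.0
```

Emit:
{"fn": "move_arm", "kwargs": {
  "plan": [
    {"tx":0.28,"ty":0,"tz":0.2,"yaw":0,"hand":0},
    {"tx":0.28,"ty":0,"tz":0.5,"yaw":0,"hand":0},
    {"tx":0.28,"ty":0,"tz":0.7,"yaw":0,"hand":0},
    {"tx":0.28,"ty":0,"tz":0.7,"yaw":0,"hand":0}
  ]
}}

```text
clock: 14.98
tool_pos: [0.6644, 0.1205, 0.0427]
orientation: [-0.001, 0.75, 0.661, -0.004]
force: [-0.4, -0.4, 0.3]
grip_width: 0.0001
finger_force: 0.0
```

```bash
python3 st.py; python3 - <<'E'
from h import *
p,d,c,W=wrist();Wp=pl(W)
m=(Wp[...,2]>52)&(Wp[...,2]<64)&(Wp[...,0]<-40)&(Wp[...,0]>-160)&(Wp[...,1]>0);
for x in(-60,-80,-90,-100,-110,-120,-140):
    k=m&(abs(Wp[...,0]-x)<3); print(x,k.sum(),Wp[k][:,1].min().round(1) if k.any() else'',Wp[k][:,1].max().round(1) if k.any() else '')
t=(Wp[...,2]>68)&(Wp[...,2]<82)&(Wp[...,0]<-150)&(abs(Wp[...,1])<30);print('tab',t.sum(),Wp[t].min(0) if t.any() else '',Wp[t].max(0) if t.any() else '')
E
```

```text
14.975 [-87.3  71.7  42.7] ang 82.82 F pl [np.float64(0.4732043200394155), np.float64(-0.3293106550168369), np.float64(0.31436650316200965)] 0.00014559084125525832 0.0 [-0.07  0.74 -0.26  1.81  0.3   0.64 -0.64]
-60 11 39.0 39.9
-80 295 31.8 45.2
-90 520 0.1 47.7
-100 594 0.0 50.2
-110 406 0.1 52.8
-120 434 0.0 55.3
-140 250 0.1 58.0
tab 2176 [-192.76649536   -6.64719904   68.0148966 ] [-173.17506668    3.50592892   80.40582798]
```

Emit:
{"fn": "move_arm", "kwargs": {
  "plan": [
    {"tx":0.085,"ty":0,"tz":0.1,"yaw":0,"hand":0},
    {"tx":0.085,"ty":0,"tz":0.21,"yaw":0,"hand":0},
    {"tx":0.085,"ty":0,"tz":0.21,"yaw":0,"hand":0},
    {"tx":0.085,"ty":-0.03,"tz":0.21,"yaw":0,"hand":0},
    {"tx":0.085,"ty":-0.06,"tz":0.21,"yaw":0,"hand":0},
    {"tx":0.085,"ty":-0.06,"tz":0.21,"yaw":0,"hand":0}
  ]
}}

```text
clock: 15.78
tool_pos: [0.6612, 0.1389, 0.0153]
orientation: [0.001, 0.749, 0.663, 0.001]
force: [2.3, -1.2, -1.4]
grip_width: -0.0002
finger_force: 1.2
```

```bash
python3 st.py
```

```text
15.775 [-105.1   66.2   15.3] ang 83.0 F pl [np.float64(0.9444773801120425), np.float64(2.4158314236616834), np.float64(-1.403854765954882)] -0.00022354452086505334 1.233194530068431 [-0.11  0.78 -0.24  1.82  0.32  0.58 -0.68]
```

Emit:
{"fn": "move_arm", "kwargs": {
  "plan": [
    {"tx":0,"ty":-0.015,"tz":0,"yaw":0,"hand":0},
    {"tx":0,"ty":-0.03,"tz":0,"yaw":0,"hand":0},
    {"tx":0,"ty":-0.03,"tz":0,"yaw":0,"hand":0}
  ]
}}

```text
clock: 16.15
tool_pos: [0.661, 0.139, 0.0156]
orientation: [0.003, 0.749, 0.662, 0.004]
force: [8.0, -1.5, -4.8]
grip_width: -0.0001
finger_force: 4.3
```

```bash
python3 st.py
```

```text
16.15 [-105.3   66.    15.6] ang 82.95 F pl [np.float64(0.44496297220519354), np.float64(8.130589285221378), np.float64(-4.772963527776824)] -5.594830351704826e-05 4.299092505534645 [-0.11  0.78 -0.24  1.83  0.32  0.56 -0.68]
```

Emit:
{"fn": "move_arm", "kwargs": {
  "plan": [
    {"tx":0,"ty":-0.015,"tz":0,"yaw":0,"hand":0},
    {"tx":0,"ty":-0.03,"tz":0,"yaw":0,"hand":0},
    {"tx":0,"ty":-0.03,"tz":0,"yaw":0,"hand":0}
  ]
}}

```text
clock: 16.52
tool_pos: [0.6603, 0.1393, 0.016]
orientation: [0.004, 0.75, 0.662, 0.007]
force: [15.1, -1.5, -9.7]
grip_width: 0.0002
finger_force: 6.8
```

```bash
python3 st.py;python3 - <<'E'
from h import *
p,d,c,W=wrist();Wp=pl(W)
cv2.imwrite('pics/w5.png',p[...,::-1])
E
```

```text
16.525 [-105.4   65.3   16. ] ang 82.89 F pl [np.float64(-0.39797460787512584), np.float64(15.157064094287179), np.float64(-9.714717664995906)] 0.0002364464197388058 6.790347252390347 [-0.12  0.77 -0.24  1.84  0.32  0.55 -0.69]
```

View pics/w5.png

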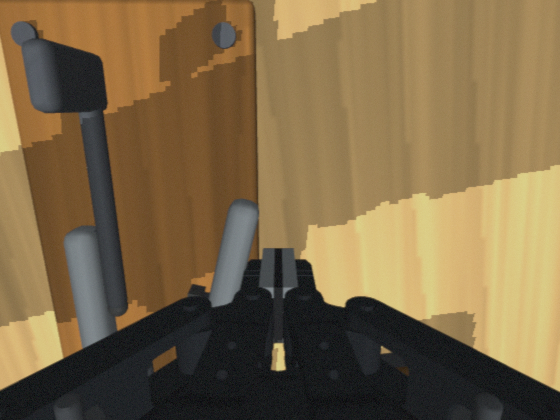

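The lever tab is at (65,75), the fixed handle end at (80,235) and the moving handle end at (243,205). The finger is pressing the moving handle's outer side, and the force is within limits, so I'll continue.

Emit:
{"fn": "move_arm", "kwargs": {
  "plan": [
    {"tx":0,"ty":-0.01,"tz":0,"yaw":0,"hand":0},
    {"tx":0,"ty":-0.02,"tz":0,"yaw":0,"hand":0},
    {"tx":0,"ty":-0.02,"tz":0,"yaw":0,"hand":0}
  ]
}}

```text
clock: 16.95
tool_pos: [0.6579, 0.1403, 0.0161]
orientation: [0.004, 0.75, 0.662, 0.008]
force: [14.3, -0.7, -8.8]
grip_width: 0.0001
finger_force: 7.0
```

```bash
python3 st.py
```

```text
16.95 [-106.1   62.8   16.1] ang 82.89 F pl [np.float64(-1.0655726716450844), np.float64(14.277168845563809), np.float64(-8.837791173514102)] 0.00013777683228652227 6.951442077406682 [-0.12  0.77 -0.24  1.84  0.32  0.55 -0.69]
```

Emit:
{"fn": "move_arm", "kwargs": {
  "plan": [
    {"tx":0,"ty":-0.01,"tz":0,"yaw":0,"hand":0},
    {"tx":0,"ty":-0.02,"tz":0,"yaw":0,"hand":0},
    {"tx":0,"ty":-0.03,"tz":0,"yaw":0,"hand":0},
    {"tx":0,"ty":-0.04,"tz":0,"yaw":0,"hand":0},
    {"tx":0,"ty":-0.05,"tz":0,"yaw":0,"hand":0},
    {"tx":0,"ty":-0.05,"tz":0,"yaw":0,"hand":0}
  ]
}}

```text
clock: 17.7
tool_pos: [0.6488, 0.1434, 0.0163]
orientation: [0.003, 0.749, 0.662, 0.008]
force: [11.6, 1.9, -5.5]
grip_width: -0.0002
finger_force: 5.3
```

```bash
python3 st.py
```

```text
17.7 [-108.    53.4   16.3] ang 82.96 F pl [np.float64(-3.3039964766705676), np.float64(11.236167601015017), np.float64(-5.547840344624943)] -0.00021381888424846346 5.253782401559874 [-0.12  0.76 -0.24  1.86  0.32  0.54 -0.7 ]
```

Emit:
{"fn": "move_arm", "kwargs": {
  "plan": [
    {"tx":0,"ty":-0.01,"tz":0,"yaw":0,"hand":0},
    {"tx":0,"ty":-0.02,"tz":0,"yaw":0,"hand":0},
    {"tx":0,"ty":-0.03,"tz":0,"yaw":0,"hand":0},
    {"tx":0,"ty":-0.03,"tz":0,"yaw":0,"hand":0}
  ]
}}

```text
clock: 18.2
tool_pos: [0.6422, 0.1451, 0.0163]
orientation: [0.002, 0.749, 0.663, 0.006]
force: [7.6, 3.5, -3.5]
grip_width: 0.0001
finger_force: 3.8
```

```bash
python3 st.py
```

```text
18.2 [-108.9   46.6   16.3] ang 83.02 F pl [np.float64(-4.411109227480074), np.float64(7.104395490522729), np.float64(-3.5335453397082413)] 7.913226541159151e-05 3.7628763398970477 [-0.13  0.76 -0.24  1.87  0.32  0.53 -0.7 ]
```

Emit:
{"fn": "move_arm", "kwargs": {
  "plan": [
    {"tx":0,"ty":-0.01,"tz":0,"yaw":0,"hand":0},
    {"tx":0,"ty":-0.015,"tz":0,"yaw":0,"hand":0},
    {"tx":0,"ty":-0.015,"tz":0,"yaw":0,"hand":0}
  ]
}}

```text
clock: 18.58
tool_pos: [0.6368, 0.1447, 0.0159]
orientation: [0.0, 0.749, 0.663, 0.003]
force: [2.0, 1.6, -0.1]
grip_width: 0.0002
finger_force: 1.3
```

```bash
python3 st.py
```

```text
18.575 [-107.8   41.3   15.9] ang 83.04 F pl [np.float64(-1.8267233657130133), np.float64(1.7371566648147658), np.float64(-0.12184708938091116)] 0.00019214612563009617 1.2795213145727757 [-0.13  0.76 -0.24  1.88  0.32  0.54 -0.7 ]
```

Emit:
{"fn": "move_arm", "kwargs": {
  "plan": [
    {"tx":0,"ty":-0.008,"tz":0,"yaw":0,"hand":0},
    {"tx":0,"ty":-0.01,"tz":0,"yaw":0,"hand":0},
    {"tx":0,"ty":-0.01,"tz":0,"yaw":0,"hand":0}
  ]
}}

```text
clock: 18.95
tool_pos: [0.6313, 0.142, 0.0143]
orientation: [-0.0, 0.749, 0.663, -0.001]
force: [0.6, -0.4, -0.3]
grip_width: 0.0004
finger_force: 0.3
```

```bash
python3 st.py
```

```text
18.95 [-104.5   36.2   14.3] ang 83.02 F pl [np.float64(0.3327546358776393), np.float64(0.6907503019185477), np.float64(-0.3027905915331909)] 0.00043965225832014214 0.2541348058730364 [-0.13  0.76 -0.24  1.89  0.32  0.54 -0.7 ]
```

Emit:
{"fn": "move_arm", "kwargs": {
  "plan": [
    {"tx":0,"ty":0.05,"tz":0,"yaw":0,"hand":0},
    {"tx":0,"ty":0.2,"tz":0,"yaw":0,"hand":0},
    {"tx":0,"ty":0.2,"tz":0,"yaw":0,"hand":0},
    {"tx":0.2,"ty":0.2,"tz":-0.05,"yaw":0,"hand":0},
    {"tx":0.4,"ty":0.2,"tz":-0.05,"yaw":0,"hand":0},
    {"tx":0.54,"ty":0.2,"tz":-0.05,"yaw":0,"hand":0},
    {"tx":0.54,"ty":0.2,"tz":-0.05,"yaw":0,"hand":0},
    {"tx":0.54,"ty":0.2,"tz":-0.05,"yaw":0,"hand":0}
  ]
}}

```text
clock: 19.95
tool_pos: [0.6715, 0.2171, 0.0216]
orientation: [0.0, 0.749, 0.662, -0.001]
force: [-0.4, -1.4, -0.1]
grip_width: -0.0002
finger_force: 0.0
```

```bash
python3 st.py; python3 - <<'E'
from h import *
p,d,c=cap('top');Wp=pl(world('top',d,c))
for lo,hi in((-70,-50),(-90,-70),(-110,-90),(-145,-125)):
    k=(Wp[...,2]>48)&(Wp[...,2]<64)&(Wp[...,0]>lo)&(Wp[...,0]<hi)&(Wp[...,1]>-2)&(Wp[...,1]<65);print(lo,k.sum(),Wp[k][:,1].round(0))
p,d,c,W=wrist();Wp=pl(W)
t=(Wp[...,2]>74)&(Wp[...,2]<82)&(Wp[...,0]<-150)&(abs(Wp[...,1])<30);print('tab',t.sum(),np.percentile(Wp[t],[2,98],axis=0) if t.any() else '')
E
```

```text
19.95 [-184.    66.7   21.6] ang 82.96 F pl [np.float64(1.4921699749859236), np.float64(-0.25936988418175544), np.float64(-0.11282668967854231)] -0.00015192298309854235 0.0 [-0.22  0.8  -0.24  1.74  0.3   0.64 -0.76]
-70 0 []
-90 0 []
-110 0 []
-145 0 []
tab 1318 [[-193.21114659   -5.45872761   74.33637625]
 [-175.06358392    2.69564701   78.94486098]]
```

```bash
python3 - <<'E'
from h import *
p,d,c=cap('side');Wp=pl(world('side',d,c))
for lo,hi in((-80,-60),(-110,-90),(-140,-120)):
    k=(Wp[...,2]>46)&(Wp[...,2]<64)&(Wp[...,0]>lo)&(Wp[...,0]<hi)&(Wp[...,1]>-22)&(Wp[...,1]<65);print(lo,k.sum(),np.sort(Wp[k][:,1].round(0)).astype(int))
E
```

```text
-80 49 [-20 -20 -19 -18 -18 -18 -18 -17 -16 -15 -15 -15 -13 -13 -12 -12 -12 -12
 -11 -11 -11  -8  -7  -6  10  10  11  11  11  11  12  12  13  14  14  14
  14  15  15  15  15  16  17  18  19  21  22  23  24]
-110 65 [-18 -18 -17 -16 -16 -16 -16 -16 -16 -15 -15 -15 -15 -15 -14 -14 -14 -13
 -12 -12 -11 -10  -9  -7  -7  -6  -6  -3  -1  -1   0   1   1   1   2   3
   4   5   5   6   7   8   8   8   9  10  10  11  12  12  12  12  12  13
  14  14  15  16  16  16  17  17  20  20  22]
-140 58 [-19 -18 -17 -16 -14 -14 -14 -14 -14 -13 -12 -11 -11 -10 -10  -9  -8  -8
  -8  -7  -7  -6  -5  -5  -5  -4  -4  -2  -2  -1   0   1   2   3   8   9
  10  11  11  11  12  13  13  13  13  14  14  14  15  15  15  16  16  16
  18  19  21  21]
```

Emit:
{"fn": "move_arm", "kwargs": {
  "plan": [
    {"tx":0,"ty":-0.1,"tz":0,"yaw":0,"hand":0},
    {"tx":0,"ty":-0.2,"tz":0,"yaw":0,"hand":0},
    {"tx":0,"ty":-0.27,"tz":0,"yaw":0,"hand":0},
    {"tx":0,"ty":-0.3,"tz":0,"yaw":0,"hand":0},
    {"tx":0,"ty":-0.33,"tz":0,"yaw":0,"hand":0},
    {"tx":0,"ty":-0.36,"tz":0,"yaw":0,"hand":0},
    {"tx":0,"ty":-0.36,"tz":0,"yaw":0,"hand":0}
  ]
}}

```text
clock: 20.98
tool_pos: [0.6196, 0.2258, 0.0223]
orientation: [0.0, 0.749, 0.663, 0.001]
force: [2.3, 0.7, -1.0]
grip_width: 0.0001
finger_force: 1.0
```

```bash
python3 st.py
```

```text
20.975 [-186.2   14.1   22.3] ang 83.01 F pl [np.float64(-0.9301618065435656), np.float64(2.180043667989616), np.float64(-1.0389193678567974)] 9.916173976396396e-05 1.0146278342978121 [-0.26  0.75 -0.23  1.86  0.3   0.56 -0.81]
```

Emit:
{"fn": "move_arm", "kwargs": {
  "plan": [
    {"tx":0,"ty":-0.02,"tz":0,"yaw":0,"hand":0},
    {"tx":0,"ty":-0.04,"tz":0,"yaw":0,"hand":0},
    {"tx":0,"ty":-0.06,"tz":0,"yaw":0,"hand":0},
    {"tx":0,"ty":-0.08,"tz":0,"yaw":0,"hand":0},
    {"tx":0,"ty":-0.1,"tz":0,"yaw":0,"hand":0},
    {"tx":0,"ty":-0.12,"tz":0,"yaw":0,"hand":0},
    {"tx":0,"ty":-0.13,"tz":0,"yaw":0,"hand":0},
    {"tx":0,"ty":-0.13,"tz":0,"yaw":0,"hand":0}
  ]
}}

```text
clock: 21.98
tool_pos: [0.5987, 0.2283, 0.0221]
orientation: [-0.0, 0.749, 0.663, -0.0]
force: [2.5, -0.6, -0.2]
grip_width: -0.0003
finger_force: 1.2
```

```bash
python3 st.py; cat > hs.py <<'E'
from h import *
p,d,c=cap('side');Wp=pl(world('side',d,c))
for lo,hi in((-80,-60),(-110,-90),(-140,-120)):
    k=(Wp[...,2]>46)&(Wp[...,2]<64)&(Wp[...,0]>lo)&(Wp[...,0]<hi)&(Wp[...,1]>5)&(Wp[...,1]<65);print(lo,k.sum(),np.sort(Wp[k][:,1].round(0)).astype(int))
E
python3 hs.py
```

```text
21.975 [-186.1   -6.9   22.1] ang 83.04 F pl [np.float64(0.30058398640212897), np.float64(2.586263610578738), np.float64(-0.19876778403545237)] -0.00027479927233088207 1.1521696485579014 [-0.28  0.74 -0.23  1.9   0.3   0.53 -0.83]
-80 26 [25 26 27 27 27 28 29 30 31 31 31 31 31 32 33 33 33 33 34 36 36 37 39 40
 41 45]
-110 30 [ 5  7  8  9  9  9 24 26 26 27 29 29 30 30 31 31 32 33 34 35 35 36 36 36
 37 37 40 40 42 47]
-140 0 []
```

Emit:
{"fn": "move_arm", "kwargs": {
  "plan": [
    {"tx":0,"ty":0.04,"tz":0,"yaw":0,"hand":0},
    {"tx":0,"ty":0.09,"tz":0,"yaw":0,"hand":0},
    {"tx":0,"ty":0.14,"tz":0,"yaw":0,"hand":0},
    {"tx":0.05,"ty":0.22,"tz":0,"yaw":0,"hand":0},
    {"tx":0.05,"ty":0.22,"tz":-0.3,"yaw":0,"hand":0},
    {"tx":0.05,"ty":0.22,"tz":-0.7,"yaw":0,"hand":0},
    {"tx":0.05,"ty":0.22,"tz":-1,"yaw":0,"hand":0},
    {"tx":0.05,"ty":0.22,"tz":-1,"yaw":0,"hand":0}
  ]
}}

```text
clock: 23.02
tool_pos: [0.6355, 0.2332, 0.1766]
orientation: [0.001, 0.749, 0.663, 0.004]
force: [-0.2, 0.3, -0.3]
grip_width: -0.0002
finger_force: 0.0
```

Emit:
{"fn": "move_arm", "kwargs": {
  "plan": [
    {"tx":-0.4,"ty":0,"tz":-0.2,"yaw":0,"hand":0},
    {"tx":-0.8,"ty":0,"tz":-0.4,"yaw":0,"hand":0},
    {"tx":-1,"ty":0,"tz":-0.5,"yaw":0,"hand":0},
    {"tx":-1,"ty":0,"tz":-0.5,"yaw":0,"hand":0},
    {"tx":-1,"ty":0,"tz":-0.5,"yaw":0,"hand":0}
  ]
}}

```text
clock: 23.65
tool_pos: [0.6137, 0.0833, 0.2458]
orientation: [-0.001, 0.749, 0.663, -0.001]
force: [0.2, 0.8, -0.3]
grip_width: 0.0003
finger_force: 0.0
```

```bash
python3 st.py; python3 hs.py; python3 - <<'E'
from h import *
p,d,c,W=wrist();Wp=pl(W);cv2.imwrite('pics/w6.png',p[...,::-1])
def rng(n,m): print(n,m.sum(),np.percentile(Wp[m],[1,50,99],axis=0).round(1) if m.any() else '')
x,y,z=Wp[...,0],Wp[...,1],Wp[...,2]
rng('stop',(x>15)&(x<55)&(abs(y)<4)&(z>48)&(z<55))
rng('strip',(x>20)&(x<100)&(abs(y)<3)&(z>56.5)&(z<62))
rng('tab',(x<-160)&(x>-220)&(abs(y)<30)&(z>74)&(z<82))
E
```

```text
23.65 [-44.1  26.  245.8] ang 83.05 F pl [np.float64(-0.7958046376631241), np.float64(0.07438916267453424), np.float64(-0.30174725940016733)] 0.00030010444021532967 0.0 [ 0.03  0.44 -0.33  1.81  0.17  0.93 -0.49]
-80 25 [28 28 28 29 29 30 30 30 30 31 32 32 32 32 33 33 34 35 36 36 37 38 41 42
 43]
-110 40 [25 25 26 27 27 28 29 32 32 33 33 33 34 34 35 36 36 36 36 37 37 38 40 40
 40 41 41 41 41 42 42 42 43 44 45 47 47 48 48 52]
-140 31 [40 41 42 43 43 44 44 45 45 45 46 46 47 47 47 48 48 49 50 50 51 51 52 53
 54 56 56 56 56 59 60]
stop 69 [[27.3 -3.6 48.2]
 [31.4 -0.  52.8]
 [49.8  3.4 54.7]]
strip 42 [[35.3 -2.2 57.1]
 [40.9 -1.  58.8]
 [46.7  1.2 60.4]]
tab 242 [[-192.7   -6.2   74.7]
 [-183.    -2.1   77.5]
 [-173.7    1.9   79.8]]
```

View pics/w6.png

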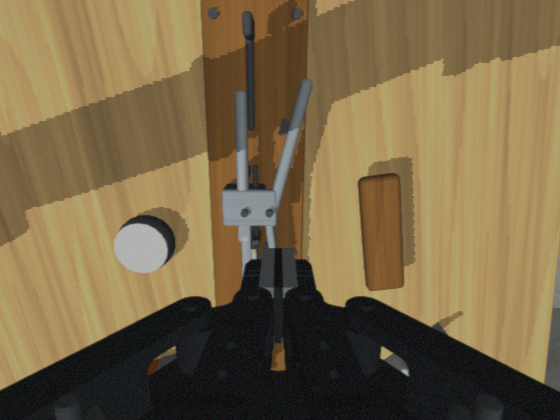

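The moving handle is open again, (308,85)–(272,200). The lever tab is back at rest at (248,25), and the strip's edge starts at x≈35.3, on the stop's front face at about 35.5. The tin (143,243) and brush (382,230) haven't been disturbed. Handing in.

```bash
python3 -c "
from rig import bot
print(bot.close_job())"
```

```text
the job is handed in; nothing more can be done
None
```

The job is handed in at about 24 s of 69 s, with no verdict shown: the scraper was seated on the stop at about 5 N, the pliers locked by themselves for over a second, then were released and sprang open with the edge still home.

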